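Shut the mini oven and press its knob back on

TASK

The mini oven has been cleaned: its door still hangs part open and its control knob is off. First push the door fully shut, then put the knob on the D-shaped shaft on top of the oven, turned so that the flats match, all the way on, and press the knob down against the shaft's spring. Finish while still holding the knob pressed well down with the gripper (do not let go), and leave the other things alone.

Things in the scene. Friction and masses are not known exactly. Their poses are not given: they have to be found in the camera images.
- door_hinge (a point): middle of the oven door's hinge line, on the oven's front face, 30 mm above the worktop. Fixed to the oven, a white box 300 wide (y) x 240 deep (x) x 200 mm high; x points into the oven (away from the robot, its yaw varies), y along the hinge line, z up. The oven's side walls are at y = +-150 mm, its back at x = +240 mm
- door (a joint): angle of the white-framed glass oven door (300 wide, 155 mm high, 14 mm thick), hinged at its lower edge, rad: 0 = shut (upright), grows as it drops open towards the robot. The stiff hinge keeps the door where it is left; closing it takes about 4 to 9 N at the handle, and there is no latch
- door_handle (a point): middle of the steel bar handle of the door: a horizontal round bar 12 mm thick and 212 mm long, on posts 90 mm either side; its axis lies 45 mm in front of the hinge plane and 138 mm above the hinge line when shut (so 31 mm from the door's outer face to the bar's axis). z points up along the door, x into the door, and both tilt with the door
- knob: black round control knob, loose, standing right way up on the worktop: 42 mm diameter, 31 mm high with its low bar on top (the round grip is 28 mm high), 40 g. Origin at the centre of its underside, z up. From below it has a D-shaped blind bore, 14.6 mm diameter and 18 mm deep, whose flat is on the +x side, 3.8 mm from the axis. The white line on top runs from the centre to +x, over the flat
- shaft_tip (a point): centre of the upper end of the upright brass-coloured D-shaft on top of the oven, near its front right corner: 13 mm diameter, flat 3 mm from the axis on the +x side (x points out of the flat, z up), tip tapered over 2.5 mm. It stands 24 mm out of its collar. With the knob all the way on, the bore's end rests on the tip, so the knob's origin is 18 mm below this point
- collar (a joint): turn of the steel collar (38 mm diameter, 3 mm thick, top 203 mm above the worktop) and the shaft, rad about vertical, 0 = flat facing straight into the oven. A red line on it lies on the flat's side. It is stiff (0.5 N m): turn the knob to suit it, within about 0.15 rad
- shaft (a joint): how far the shaft is pressed down, m: 0 = up, 0.005 = end stop. A spring pushes back with 4 N at 0 to 8 N at the stop
- spice: spice jar, 44 mm diameter, 105 mm high, standing; origin at the centre of its underside; to be left alone
- tin: flat fish tin, 63 x 105 x 26 mm; origin at the centre of its underside; to be left alone
- tub: green spread tub, 96 x 137 x 53 mm; origin at the centre of its underside; to be left alone
Mind the look-alikes: they are no part of the job. Of the things shaped like the knob, the black one is meant.

How it is judged:
On the way, in this order (a step that is already met when the one before it is completed fails the run):
1. the oven door is pushed shut (value of joint door below 0.05 rad), for 0.2 s.
2. the knob is all the way on the shaft, flats matching (z of knob in the frame of shaft_tip below -0.0155 m and horizontal distance between knob and shaft_tip below 0.004 m and angle between the x axis of knob and the x axis of shaft_tip, either way round below 0.35 rad), for 0.1 s.
At the end, for the whole second after the job is handed in: door shut (within 0.06 rad); knob fully on: underside 15.5 mm or more below the shaft tip, within 4 mm of the axis, upright (0.15 rad), flats matching (0.35 rad); the gripper still holds it still (over 3 N) with the shaft pressed down more than 2.5 mm (all of step 2 and value of joint door below 0.06 rad and angle between knob's own z axis and vertical below 0.15 rad and value of joint shaft above 0.0025 m and contact force between the fingers and knob above 3 N and linear speed of knob below 0.02 m/s); the arm keeps its last pose, push and grip.
It fails at once if the spice jar, tin or tub is shifted by more than 30 mm or tipped over (distance of any of spice, tin, tub from where it was at the start of the episode above 0.03 m or angle between any of spice, tin, tub's own z axis and vertical above 0.5 rad).
It also fails if it takes over 61 s, if anything falls off the work surface, if the arm or the gripper's body presses on something with over 40 N, if the wrist force passes 120 N, or if a joint passes its speed limit or range.

ROBOT

A 7-joint arm with a two-finger parallel gripper is mounted at the origin on a cart in front of the work surface, level with it; the furniture and walls round the work are solid. World frame = base frame: x ahead of the robot, y to its left, z up, the work surface at z = 0. Lengths are in m, angles in rad, forces in N, time in s.
With the tool pointing down it reaches from about 0.425 to 0.95 m from the base axis. Payload 4.7 kg.
Tool frame: the origin (TCP) lies on the centre line of the jaws, within the pads' length; the fingertips stand robot.nose_length ahead of it and the grasp point (between the pads) lies 8 mm behind it (robot.nose_length is the distance from the TCP to the fingertips, in m); z points along the fingers, y is the line along which they close (so a half turn about z gives the same grasp; the last joint's range is limited). The gripper opens to 85 mm and grips with 20 to 120 N. Pads are 22 mm wide; open, the fingers measure 114 mm over their backs; the gripper's body (76 mm by 85 mm) begins 54 mm behind the grasp point. The pads swing forward as they close: fully open they stand 13 mm farther back than shut.
Start: joints at [1.309, 0.469, -0.049, 1.532, 0.024, 1.141, -0.082], TCP at [0.156, -0.657, 0.242] pointing down, gripper open.
Joint ranges: [-2.59, 2.59], [-0.33, 1.99], [-1.39, 1.29], [0.1, 2.45], [-1.04, 4.18], [0.21, 1.99], [-2.66, 2.66]. Speed limits (rad/s): [2.57, 2.57, 3.14, 3.14, 3.14, 3.14, 3.14].

INTERFACE

Orientations are given as [roll, pitch, yaw] about the fixed x, y, z axes, in that order (R = Rz(yaw) Ry(pitch) Rx(roll)).
In Python, from plant import robot gives the robot as it stands. Calls block until the motion is done:
- robot.goto(position, orientation): joint-space move of the TCP to a pose.
- robot.move_straight(position, vel=0.15, attitude=None, contact_N=None): straight line of the TCP; attitude=None keeps the orientation; vel is the mean speed in m/s. With contact_N (N) it stops when the force on the tool has changed by that much, and returns True; else False.
- robot.move_joints(angles): joint-space move.
- robot.grip(opening, strength=None): opening from 0.0 (shut) to 1.0 (fully open); strength is the grip in N (None keeps the last); returns when the fingers have stopped.
- robot.sleep(seconds).
- robot.inverse_kinematics(position, orientation): joint angles nearest the present ones, or None.
- robot.sense(): the state.
- robot.grab_frame(name): name is "scene" or "top" or "wrist"; returns a dict with "image" (480x640x3 uint8, red, green, blue), "range_z" (480x640 float32, m along the optical axis (not along the pixel's ray), 0 where there is no reading), "fx", "fy", "cx", "cy" (pixels), "R" (3x3) and "t" (3): a world point X has camera coordinates R X + t. Camera axes: x right, y down, z forward; pixel columns grow to the right and rows downward; lengths in m; the calibration is good to about 2 mm. The wrist camera is an equidistant fisheye: a pixel r from the principal point sees the ray r / f radians off the axis. A picture is of the moment at which its call begins.
A pose or a line that the arm cannot do raises robot.IKError and nothing moves.
- robot.close_job(): hands the job in; it is judged then, once.
The state is a dict: "t": time; "joint_pos": joint angles; "joint_velocities": joint speeds; "effort": joint torques, N m; "tcp_pos": TCP position; "tcp_rot": TCP orientation; "wrist_force": force on the tool from outside, world axes, zero at the start; "torque": the same for the moment, N m; "opening": opening from 0.0 (shut) to 1.0 (fully open); "gripper_force": force on a finger pad.
Only numpy, scipy, OpenCV 4.12 (cv2) and the standard library are available. Lean on these libraries where they do the work, as an engineer would, in place of code of your own. Each camera call takes 0.05 s, during which the arm holds its last target. There are 200 camera calls.

## Working session

There is one attempt and no reset: what is moved stays moved. The work goes in short steps, each a Python script; the robot and the scene stay as the last script left them, time stands still between calls to the robot, and variables do not carry over. Pictures are saved under pics/ and viewed, at most 10 in all, crops included, and the job is handed in when it is done.

```bash
ls; mkdir -p pics; python3 - <<'E'
from plant import robot
import cv2,numpy as np,pickle
D={}
for n in("scene","top"):
    f=robot.grab_frame(n);D[n]=f
    cv2.imwrite(f"pics/{n}0.png",f["image"][:,:,::-1]);print(n,f["fx"],f["fy"],f["cx"],f["cy"],f["R"].round(3).tolist(),f["t"].round(3).tolist())
pickle.dump(D,open("f0.pkl","wb"))
print(robot.nose_length,robot.sense())
E
```

```text
pics
scene 444.30018666003986 444.30018666003986 317.7999382904177 233.3725603009259 [[-0.491, -0.871, -0.004], [-0.661, 0.375, -0.649], [0.567, -0.316, -0.76]] [0.229, 0.474, 0.632]
top 525.985407382237 525.985407382237 310.6856221648184 233.15448958162932 [[0.027, -1.0, 0.0], [-0.973, -0.026, -0.228], [0.228, 0.006, -0.974]] [-0.065, 0.564, 1.047]
0.011 {'t': 0.1, 'joint_pos': array([ 1.3091374 ,  0.46938264, -0.04856699,  1.53355669,  0.02408724,
        1.14099147, -0.08233381]), 'joint_velocities': array([ 0.00159474, -0.00360002,  0.00014979, -0.00463931,  0.00012805,
       -0.00094326,  0.00053156]), 'effort': array([ 7.60721286e-04, -5.11515892e+01, -4.69897070e-02, -2.38390052e+01,
        1.07834677e-02,  4.36016955e-03,  1.11497167e-05]), 'tcp_pos': array([ 0.15558523, -0.65631646,  0.24135904]), 'tcp_rot': array([-3.13984047e+00,  6.10344976e-05,  2.32723522e-01]), 'wrist_force': array([-0.08622293, -0.02215407, -0.07045308]), 'torque': array([-0.00242556,  0.00818796,  0.01696722]), 'gripper_force': 0.0, 'opening': 1.0021382996621973}
```

View pics/scene0.png

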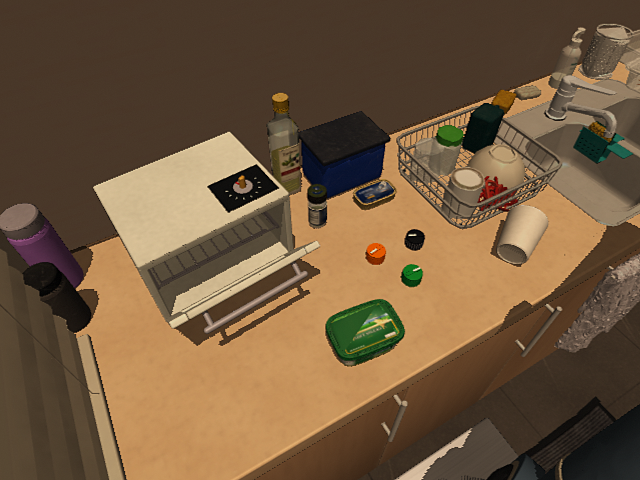

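View pics/top0.png

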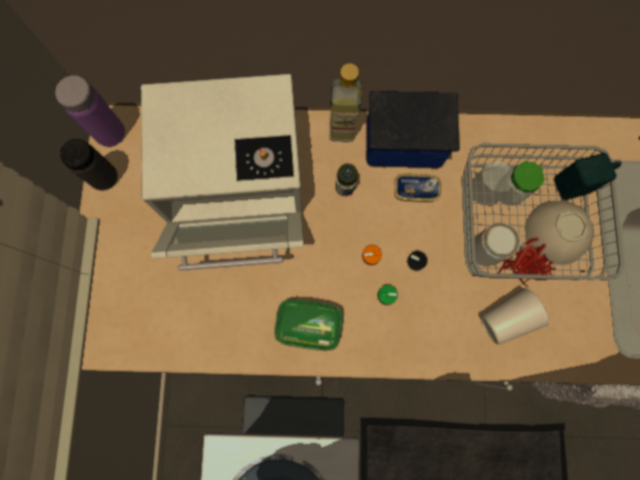

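The knob candidates are black at scene (415,239) / top (417,260), orange at scene (376,253) and green at scene (412,275). The black one is meant. The shaft is at scene (241,183) / top (263,155). The door hangs well open, with its bar in top from (181,266) to (283,260).

```bash
cat >h.py <<'E'
import numpy as np,cv2
def ray(f,u,v):
    d=np.array([(u-f["cx"])/f["fx"],(v-f["cy"])/f["fy"],1.]);R=f["R"];return -R.T@f["t"],R.T@d
def onz(f,u,v,z):
    c,d=ray(f,u,v);return c+d*(z-c[2])/d[2]
def cloud(f):
    v,u=np.mgrid[:480,:640];z=f["range_z"]
    P=np.stack([(u-f["cx"])/f["fx"]*z,(v-f["cy"])/f["fy"]*z,z],-1)
    return (P-f["t"])@f["R"]
E
python3 - <<'E'
import pickle,cv2,numpy as np
from h import *
D=pickle.load(open("f0.pkl","rb"))
T=[]
for n,pk,ps in(("scene",(415,239),(241,183)),("top",(417,260),(263,155))):
    f=D[n];P=cloud(f);im=f["image"][:,:,::-1].astype(np.uint8)
    for p,z in((pk,.031),(ps,.227)): print(n,p,onz(f,*p,z).round(4),P[p[1],p[0]].round(4))
    for p in(pk,ps):
        T.append(cv2.resize(im[p[1]-25:p[1]+25,p[0]-33:p[0]+33],(396,300),interpolation=cv2.INTER_CUBIC))
    # black knob blob
    x0,y0=pk[0]-20,pk[1]-20
    s=im[y0:y0+40,x0:x0+40].astype(int)
    h=P[y0:y0+40,x0:x0+40,2]
    m=(h>.02)
    q=P[y0:y0+40,x0:x0+40][m]; print("knob hull",m.sum(),q.mean(0).round(4),q.min(0).round(4),q.max(0).round(4))
    w=m&(s.min(-1)>90); print("white",w.sum(),[onz(f,x0+b,y0+a,.03).round(4)[:2].tolist() for a,b in np.argwhere(w)][:12])
    # oven top
    t=(abs(P[...,2]-.2)<.006)&(P[...,1]>-.0)&(P[...,0]>.5)
    k,l,st,_=cv2.connectedComponentsWithStats(t.astype(np.uint8)); i=1+st[1:,4].argmax()
    q=P[l==i]; r=cv2.minAreaRect((q[:,:2]*1000).astype(np.float32)); print("top",r,cv2.boxPoints(r).tolist(),q[:,2].mean())
# shaft
    y0,x0=ps[1]-20,ps[0]-20; m=P[y0:y0+40,x0:x0+40,2]>.221; print("shaft",m.sum(),P[y0:y0+40,x0:x0+40][m].mean(0).round(4))
f=D["top"];P=cloud(f)
for u in range(180,290,10):
    c=P[255:275,u]; j=c[:,2].argmax(); print(u,255+j,c[j].round(4))
for u in(200,240,280): print([P[v,u].round(3).tolist() for v in range(215,252,6)])
cv2.imwrite("pics/c1.png",np.vstack([np.hstack(T[:2]),np.hstack(T[2:])]))
E
```

```text
scene (415, 239) [ 0.5118 -0.2731  0.031 ] [ 0.5143 -0.2757  0.0269]
scene (241, 183) [0.6626 0.051  0.227 ] [0.6745 0.0476 0.2159]
knob hull 245 [ 0.5073 -0.2653  0.0483] [ 0.0668 -0.3015  0.0201] [0.5436 0.2212 0.7892]
white 19 [[0.5502, -0.2913], [0.5189, -0.3039], [0.5307, -0.271], [0.5296, -0.2729], [0.5285, -0.2749], [0.5274, -0.2768], [0.5263, -0.2788], [0.5252, -0.2807], [0.5241, -0.2827], [0.5295, -0.2673], [0.5284, -0.2692], [0.5273, -0.2711]]
top ((725.59423828125, 136.673828125), (244.43093872070312, 296.7083740234375), 6.024640083312988) [[588.4830932617188, 271.38134765625], [619.6244506835938, -23.688241958618164], [862.7053833007812, 1.96630859375], [831.5640258789062, 297.035888671875]] 0.1986507335511478
shaft 35 [0.5732 0.0748 0.3213]
top (417, 260) [ 0.5205 -0.2804  0.031 ] [ 0.5202 -0.28    0.0327]
top (263, 155) [0.675 0.042 0.227] [0.6755 0.0421 0.2256]
knob hull 305 [ 0.5153 -0.2762  0.0572] [ 0.312  -0.303   0.0201] [ 0.5415 -0.0565  1.1481]
white 24 [[0.5601, -0.2683], [0.5412, -0.307], [0.5314, -0.27], [0.5314, -0.2721], [0.5291, -0.2678], [0.5292, -0.2699]
[... 547 characters left out ...]
.121 ]
220 263 [0.4873 0.1277 0.1204]
230 262 [0.4899 0.1081 0.1199]
240 262 [0.4904 0.0882 0.1204]
250 261 [0.4929 0.0685 0.1203]
260 261 [0.4935 0.0487 0.1204]
270 259 [0.4982 0.0291 0.1193]
280 260 [0.4962 0.009  0.1223]
[[0.61, 0.196, 0.026], [0.593, 0.192, 0.038], [0.576, 0.188, 0.052], [0.556, 0.18, 0.082], [0.538, 0.174, 0.106], [0.519, 0.166, 0.138], [0.506, 0.164, 0.144]]
[[0.612, 0.107, 0.027], [0.593, 0.104, 0.046], [0.574, 0.1, 0.07], [0.555, 0.095, 0.094], [0.536, 0.09, 0.126], [0.519, 0.086, 0.149], [0.508, 0.086, 0.146]]
[[0.611, 0.018, 0.04], [0.593, 0.017, 0.055], [0.574, 0.015, 0.08], [0.555, 0.012, 0.106], [0.534, 0.009, 0.142], [0.52, 0.008, 0.152], [0.538, 0.018, 0.001]]
```

View pics/c1.png

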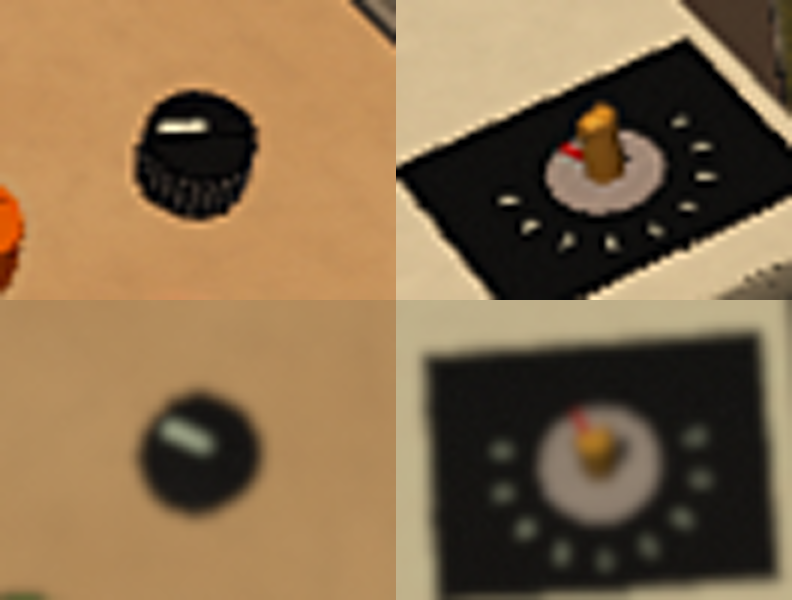

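The crop confirms the black knob, with its white line at the upper left. It also shows the brass shaft, with the red collar mark up and left in the top view, on the oven side. The oven yaw is about 0.10 rad, the hinge is near (0.604, 0.1245) and the door stands at about 0.62 rad. I'll push the door along its arc with closed fingers.

```bash
cat >>h.py <<'E'
YAW=.10;H=np.array([.604,.1245,.03]);XO=np.array([np.cos(YAW),np.sin(YAW),0]);Z=np.array([0,0,1.])
def bar(th):
    a=np.arctan2(.138,-.045)+th; return H+.1452*(np.cos(a)*XO+np.sin(a)*Z)
def tool(th): return bar(th)-.017*XO-.005*Z
E
python3 - <<'E'
from plant import robot
from h import *
o=[np.pi,0,YAW]
print(bar(.62),tool(.62))
s=tool(.62)-.02*XO
robot.goto(s+.13*Z,o); robot.grip(0.); robot.move_straight(s,vel=.15); print(robot.sense()["t"],robot.sense()["wrist_force"])
for th in(.62,.45,.3,.15,.03,-.06):
    c=robot.move_straight(tool(th),vel=.1,contact_N=20); S=robot.sense(); print(th,c,S["t"],S["wrist_force"].round(1),S["tcp_pos"].round(4))
    if c:break
f=robot.grab_frame("top");cv2.imwrite("pics/t1.png",f["image"][:,:,::-1]);P=cloud(f)
import pickle;pickle.dump(f,open("f1.pkl","wb"))
E
```

```text
[0.48773745 0.11283484 0.11619735] [0.47082238 0.11113767 0.11119735]
4.7667 [ 0.30241835  0.23502472 -0.9089231 ]
0.62 False 5.1167 [-1.1 -0.4  1.1] [0.4711 0.1111 0.1116]
0.45 False 5.5167 [-8.6 -2.   5.6] [0.4845 0.1122 0.1299]
0.3 False 5.8833 [-8.9 -1.5  5.6] [0.5008 0.1144 0.1439]
0.15 False 6.25 [-3.9 -0.4  2.2] [0.5221 0.1167 0.1556]
0.03 False 6.575 [-0.7 -0.4  0. ] [0.5392 0.1181 0.1621]
-0.06 True 6.7917 [-1.  -0.5  0.3] [0.5446 0.1183 0.1635]
```

View pics/t1.png

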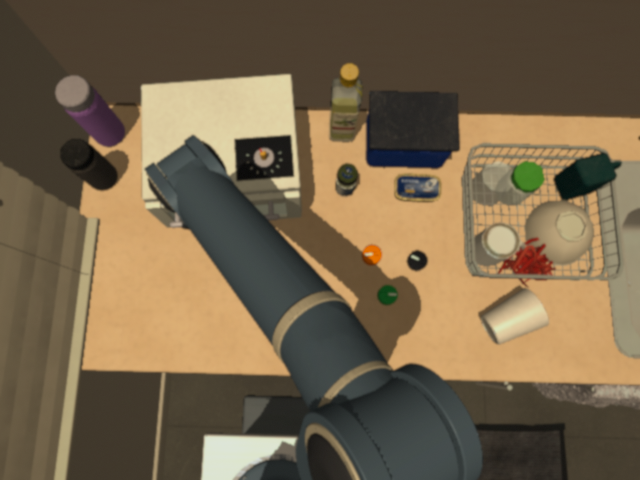

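The door looks shut: the fingers are at bar position 0 and hit the stop at 20 N. I'll retreat, check the door in the scene view, and take wrist views of the shaft and the knob.

```bash
python3 - <<'E'
from plant import robot
from h import *
import pickle
S=robot.sense();p=S["tcp_pos"];o=[np.pi,0,YAW]
robot.move_straight(p-.03*XO,vel=.15); robot.move_straight(p-.03*XO+.2*Z,vel=.3)
robot.grip(1.)
robot.goto([.66,.042,.38],o); D={}
D["sh"]=robot.grab_frame("wrist")
robot.goto([.5205,-.28,.2],[np.pi,0,.1]); D["kn"]=robot.grab_frame("wrist");D["sc"]=robot.grab_frame("scene")
pickle.dump(D,open("f2.pkl","wb"))
print(robot.sense()["t"],robot.sense()["tcp_pos"],{k:D["kn"][k] for k in("fx","fy","cx","cy","R","t")})
cv2.imwrite("pics/w2.png",cv2.resize(np.hstack([D["sh"]["image"],D["kn"]["image"]])[:,:,::-1],(800,300)))
f=D["sc"];P=cloud(f)
q=(P-H);xo=q@XO;yo=q@np.cross(Z,XO)
m=(abs(yo)<.14)&(xo<.01)&(xo>-.2)&(P[...,2]>.03)&(P[...,2]<.23)&(f["range_z"]>0)
for z in(.06,.1,.14,.155,.165,.175): 
    k=m&(abs(P[...,2]-z)<.004);print(z,k.sum(),np.percentile(xo[k],[5,50,95]).round(4) if k.sum() else "")
E
```

```text
11.1 [ 0.52187483 -0.27849501  0.20087834] {'fx': 371.64829954431775, 'fy': 371.64829954431775, 'cx': 318.2228589185718, 'cy': 239.131306449203, 'R': array([[ 0.10246569, -0.99473587,  0.00115602],
       [-0.95966966, -0.09854761,  0.2632917 ],
       [-0.26179178, -0.02808776, -0.96471558]]), 't': array([-0.33188956,  0.45069066,  0.46656878])}
0.06 337 [-0.0117 -0.0072 -0.0053]
0.1 379 [-0.0116 -0.0072 -0.0052]
0.14 378 [-0.0117 -0.0072 -0.0056]
0.155 377 [-0.0126 -0.0109 -0.0093]
0.165 652 [-0.0485 -0.0118 -0.0094]
0.175 919 [-0.0464 -0.0132 -0.0095]
```

View pics/w2.png

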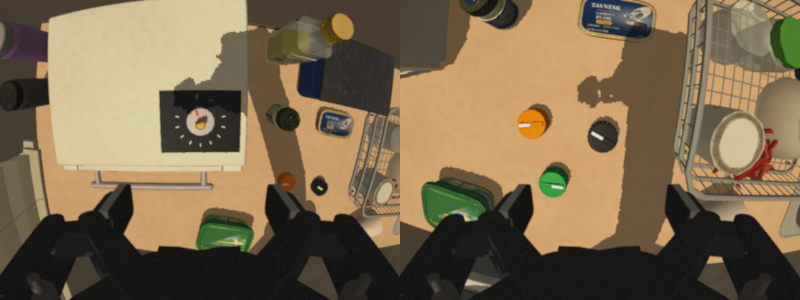

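The door stands upright, with its face at a constant x at every height. In the wrist views the shaft is at about (322,197) and the black knob at about (325,217), full-resolution pixels. I'll measure both with colour masks and the fisheye model.

```bash
cat >>h.py <<'E'
def wz(f,u,v,z):
    a=np.array([(u-f["cx"])/f["fx"],(v-f["cy"])/f["fy"]]);r=np.linalg.norm(a)+1e-12
    d=f["R"].T@np.array([*(np.sin(r)*a/r),np.cos(r)]);c=-f["R"].T@f["t"];return (c+d*(z-c[2])/d[2])[:2]
def blob(m,near):
    k,l,st,ce=cv2.connectedComponentsWithStats(m.astype(np.uint8)); ok=[i for i in range(1,k) if st[i,4]>=4]
    i=min(ok,key=lambda i:np.hypot(*(ce[i]-near))-.0*st[i,4]); return l==i,ce[i],st[i,4]
E
python3 - <<'E'
from h import *
import pickle
D=pickle.load(open("f2.pkl","rb"))
def crop(n,u,v,r=32): return cv2.resize(D[n]["image"][v-r:v+r,u-r:u+r,::-1],(400,400),interpolation=cv2.INTER_CUBIC)
cv2.imwrite("pics/c2.png",np.hstack([crop("sh",322,197),crop("kn",325,217)]))
f=D["sh"];I=f["image"];hsv=cv2.cvtColor(I,cv2.COLOR_RGB2HSV);h,s,v=[hsv[...,i].astype(int) for i in range(3)]
sub=np.zeros(h.shape,bool);sub[170:225,295:350]=1
red=sub&((h<5)|(h>172))&(s>110)&(v>70); br=sub&(h>9)&(h<28)&(s>110)&(v>70); 
for n,m,z in(("red",red,.203),("brass",br,.227)):
    ys,xs=np.nonzero(m);print(n,m.sum(),xs.mean(),ys.mean(),wz(f,xs.mean(),ys.mean(),z))
gray=sub&(s<90)&(v>95); m,c,a=blob(gray|red|br,(322,197))
cs,_=cv2.findContours(m.astype(np.uint8),cv2.RETR_EXTERNAL,cv2.CHAIN_APPROX_NONE);c=max(cs,key=cv2.contourArea)
w=np.array([wz(f,*p,.203) for p in cv2.convexHull(c)[:,0]],np.float32)*1000;print("collar",cv2.fitEllipse(w),cv2.minEnclosingCircle(w))
f=D["kn"];I=f["image"];v=I.max(-1).astype(int);sub[:]=0;sub[190:250,298:352]=1
m,c,a=blob(sub&(v<75),(325,217));ys,xs=np.nonzero(m);print("knob px",a,c,xs.min(),xs.max(),ys.min(),ys.max(),wz(f,*c,.02))
hull=cv2.convexHull(np.c_[xs,ys].astype(np.int32));hm=cv2.fillConvexPoly(np.zeros(v.shape,np.uint8),hull,1)>0
w=hm&(I.min(-1)>110);ys,xs=np.nonzero(w);W=np.array([wz(f,x,y,.031) for x,y in zip(xs,ys)])
l=cv2.fitLine(W.astype(np.float32),cv2.DIST_L2,0,.01,.01).ravel();print("white",w.sum(),W.mean(0),l,np.arctan2(l[1],l[0]))
E
```

```text
red 31 314.5806451612903 179.90322580645162 [0.69284933 0.04787447]
brass 194 320.7061855670103 198.60824742268042 [0.68154733 0.04176774]
collar ((680.6768798828125, 41.93417739868164), (38.088409423828125, 38.56215286254883), 38.51538848876953) ((680.7631225585938, 41.95500564575195), 19.375776290893555)
knob px 1676 [325.18914081 217.80071599] 301 347 193 242 [ 0.52351301 -0.28570087]
white 132 [ 0.52570619 -0.27690066] [ 0.42665797  0.90441304  0.5257062  -0.27690068] 1.130002
```

View pics/c2.png

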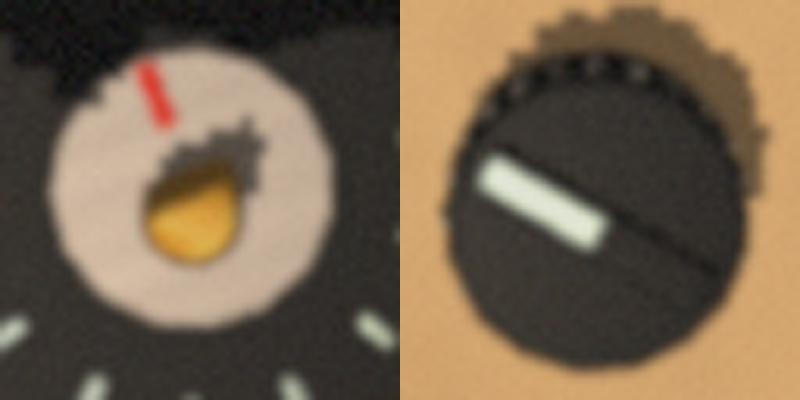

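In the crop, the red line runs up and left from the collar (flat side at yaw about 0.46), and the knob's white line runs from its centre to the upper left (yaw about 1.13). I'll fit the centres more carefully across cameras and check the IK for the grasp yaws.

```bash
python3 - <<'E'
from plant import robot
from h import *
import pickle
from scipy.optimize import least_squares
D=pickle.load(open("f2.pkl","rb"));D0=pickle.load(open("f0.pkl","rb"))
def circ(w,r): return least_squares(lambda c:np.hypot(*(w-c).T)-r,w.mean(0),loss="soft_l1",f_scale=.0007).x
def outline(m): 
    cs,_=cv2.findContours(m.astype(np.uint8),cv2.RETR_EXTERNAL,cv2.CHAIN_APPROX_NONE);return cv2.convexHull(max(cs,key=cv2.contourArea))[:,0]
def run(f,proj,k,s,nm):
    I=f["image"];hsv=cv2.cvtColor(I,cv2.COLOR_RGB2HSV).astype(int);v=I.max(-1)
    cam=-f["R"].T@f["t"]
    if k:
        sub=np.zeros(v.shape,bool);sub[k[1]-27:k[1]+27,k[0]-27:k[0]+27]=1
        m,c,a=blob(sub&(v<80),k);o=outline(m)
        w=np.array([proj(f,*p,.028)[:2] for p in o]);away=w.mean(0)-cam[:2];away/=np.linalg.norm(away)
        d=(w-w.mean(0))@away; 
        # camera side shows the side wall; far side shows the top rim
        print(nm,"knob",a,circ(w[d>0],.021),(np.hypot(*(w[d>0]-circ(w[d>0],.021)).T)).round(4)[::3])
    if s:
        sub=np.zeros(v.shape,bool);r=14 if nm!="wrist" else 27;sub[s[1]-r:s[1]+r,s[0]-r:s[0]+r]=1
        m,c,a=blob(sub&(v>85),s);o=outline(m);w=np.array([proj(f,*p,.203)[:2] for p in o])
        print(nm,"collar",a,circ(w,.019))
run(D["kn"],wz,(325,217),None,"wrist");run(D["sh"],wz,None,(322,197),"wrist")
run(D0["top"],onz,(417,260),(264,157),"top")
f=D["sh"];h=cv2.cvtColor(f["image"],cv2.COLOR_RGB2HSV).astype(int);m=np.zeros((480,640),bool);m[165:200,300:330]=1
m&=((h[...,0]<5)|(h[...,0]>172))&(h[...,1]>110)&(h[...,2]>70);ys,xs=np.nonzero(m)
l=cv2.fitLine(np.array([wz(f,x,y,.203) for x,y in zip(xs,ys)],np.float32),cv2.DIST_L2,0,.01,.01).ravel();print("red",l,np.arctan2(l[1],l[0]))
f=D["kn"];print("white inner",wz(f,324.7,222.6,.031))
for g in(np.pi/2,1.13,.9,-np.pi/2,-1.13,-2):
    print(round(g,2),[None if q is None else q.round(2).tolist() for q in(robot.inverse_kinematics([.522,-.283,.013],[np.pi,0,g]),robot.inverse_kinematics([.6805,.042,.22],[np.pi,0,g-.69]))])
E
```

```text
wrist knob 1696 [ 0.52503457 -0.28491331] [0.0195 0.0208 0.0215 0.0207 0.0198]
wrist collar 1604 [0.68076862 0.04192901]
top knob 253 [ 0.52060276 -0.28033092] [0.0211 0.0209 0.0194]
top collar 295 [0.68057058 0.04341273]
red [0.8874887  0.46082947 0.69284785 0.04787345] 0.47892958
white inner [ 0.52172136 -0.28527046]
1.57 [[1.11, 0.88, -1.0, 1.86, 0.93, 0.95, -0.33], [0.5, 0.71, -1.02, 1.5, 0.62, 1.28, -1.28]]
1.13 [[1.06, 0.83, -0.91, 1.87, 0.85, 0.89, -0.72], [0.46, 0.67, -0.93, 1.5, 0.56, 1.25, -1.68]]
0.9 [[1.03, 0.81, -0.86, 1.87, 0.81, 0.86, -0.92], [0.43, 0.65, -0.88, 1.5, 0.52, 1.23, -1.88]]
-1.57 [[0.32, 0.62, 0.14, 1.91, -0.14, 0.62, -2.59], [0.56, 0.79, -1.18, 1.5, 0.74, 1.35, 1.78]]
-1.13 [[0.76, 0.67, -0.45, 1.88, 0.44, 0.69, -2.66], [0.56, 0.79, -1.18, 1.5, 0.74, 1.35, 2.22]]
-2 [[-0.08, 0.74, 0.72, 1.93, -0.72, 0.74, -2.51], [0.56, 0.79, -1.18, 1.5, 0.74, 1.35, 1.35]]
```

```bash
python3 - <<'E'
from plant import robot
from h import *
import pickle
from scipy.optimize import least_squares
robot.goto([.522,-.283,.15],[np.pi,0,np.pi/2]);robot.sleep(.4)
f=robot.grab_frame("wrist");S=robot.sense();print(S["t"],S["tcp_pos"],S["tcp_rot"]);pickle.dump(f,open("f3.pkl","wb"))
# project the expected knob to find it
X=f["R"]@np.array([.522,-.283,.028])+f["t"];th=np.arctan2(np.hypot(X[0],X[1]),X[2]);e=X[:2]/np.hypot(*X[:2])*th*f["fx"]+[f["cx"],f["cy"]];print("px",e)
I=f["image"];v=I.max(-1);x,y=e.astype(int);sub=np.zeros(v.shape,bool);sub[y-42:y+42,x-42:x+42]=1
m,c,a=blob(sub&(v<80),e)
cs,_=cv2.findContours(m.astype(np.uint8),cv2.RETR_EXTERNAL,cv2.CHAIN_APPROX_NONE);o=max(cs,key=cv2.contourArea)[:,0]
w=np.array([wz(f,*p,.028) for p in cv2.convexHull(o)[:,0]]);cam=(-f["R"].T@f["t"])[:2];aw=w.mean(0)-cam;aw/=np.linalg.norm(aw);w=w[(w-w.mean(0))@aw>-.002]
r=least_squares(lambda c:np.hypot(*(w-c).T)-.021,w.mean(0),loss="soft_l1",f_scale=.0007).x
print("knob",a,r,np.hypot(*(w-r).T).round(4))
hm=cv2.fillConvexPoly(np.zeros(v.shape,np.uint8),cv2.convexHull(o),1)>0
ys,xs=np.nonzero(hm&(I.min(-1)>110));W=np.array([wz(f,x,y,.031) for x,y in zip(xs,ys)]);l=cv2.fitLine(W.astype(np.float32),cv2.DIST_L2,0,.01,.01).ravel();t=(W-W.mean(0))@l[:2]
print("white",np.arctan2(l[1],l[0]),W.mean(0)+l[:2]*t.min(),W.mean(0)+l[:2]*t.max())
cv2.imwrite("pics/k3.png",cv2.resize(I[y-60:y+60,x-80:x+80,::-1],(640,480)))
E
```

```text
12.6833 [ 0.52201051 -0.28297146  0.15008731] [3.14157040e+00 2.24510870e-04 1.57080792e+00]
px [317.730525   234.05147697]
knob 2543 [ 0.52213732 -0.28335298] [0.0205 0.0206 0.0204 0.0207 0.0208 0.0208 0.0209 0.0209 0.021  0.0212
 0.0213 0.0212 0.0211 0.021  0.0213 0.0209 0.0207 0.0196 0.0197 0.0197]
white 1.1381124 [ 0.52179448 -0.28479583] [ 0.52907896 -0.26902424]
```

View pics/k3.png

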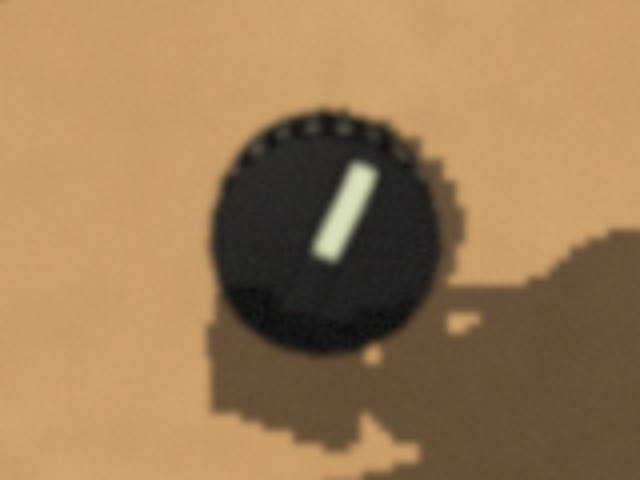

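The close view shows the black knob alone at about (326,232) in the crop, with its white line toward the upper right (yaw 1.135). The centre is (0.522, -0.284). I'll grasp it now.

```bash
python3 - <<'E'
from plant import robot
import numpy as np,cv2
robot.grip(.8,strength=70)
robot.move_straight([.522,-.2838,.014],vel=.12,contact_N=15)
robot.grip(0.,strength=70);S=robot.sense();print(S["t"],S["tcp_pos"],S["opening"],S["gripper_force"],S["wrist_force"])
robot.move_straight([.522,-.2838,.30],vel=.25)
robot.goto([.6806,.0424,.30],[np.pi,0,np.pi/2-1.135+.475]);robot.sleep(.3)
S=robot.sense();print(S["t"],S["tcp_pos"],S["opening"],S["gripper_force"],S["wrist_force"])
ims=[]
for n,(u,v) in(("scene",(241,165)),("wrist",(320,300))):
    f=robot.grab_frame(n)["image"];a=f[max(0,v-100):v+100,u-133:u+133] if n=="scene" else f[180:480,120:520];ims.append(cv2.resize(a[:,:,::-1],(400,300)))
cv2.imwrite("pics/g4.png",np.hstack(ims))
E
```

```text
14.65 [ 0.52256001 -0.28400643  0.01501757] 0.46590693253485044 70.14765028012334 [-1.6585523   0.1267678   6.08406143]
17.6 [0.6806582  0.04123133 0.29996304] 0.468044992020103 70.3667630696873 [-0.26493991 -0.11226118 -0.08607782]
```

View pics/g4.png

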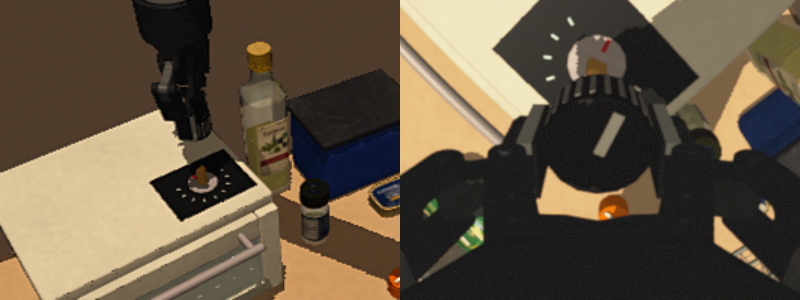

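The knob is held upright, and its white line is parallel to the red collar mark. Next I'll probe the insertion, with a small search if the knob is blocked. Seated TCP z should be about 0.224, blocked about 0.242.

```bash
cat >ins.py <<'E'
from plant import robot
import numpy as np
C=np.array([.6806,.0424])
offs=[(0,0)]+[(.0015*np.cos(a),.0015*np.sin(a)) for a in np.arange(6)*np.pi/3]+[(.0028*np.cos(a),.0028*np.sin(a)) for a in np.arange(10)*np.pi/5]
robot.move_straight([*C,.25],vel=.2);robot.sleep(.2)
def probe(o):
    p=C+o
    robot.move_straight([*p,.245],vel=.08)
    c=robot.move_straight([*p,.2235],vel=.04,contact_N=9);S=robot.sense()
    print(np.round(o,4),c,round(S["t"],2),S["tcp_pos"].round(4),S["wrist_force"].round(1),S["torque"].round(2));return S["tcp_pos"][2]
if __name__=="__main__":
    for o in offs:
        if probe(np.array(o))<.236 or robot.sense()["t"]>32: break
E
python3 ins.py
```

```text
[0 0] False 19.23 [0.6801 0.0427 0.2236] [-3.9 -0.4  4.7] [ 0.03  0.8  -0.01]
```

The knob went on at the first try and the shaft spring is now felt (4.7 N). I'll press down about 4 mm and ease the sideways load.

```bash
python3 - <<'E'
from plant import robot
import cv2,numpy as np
for z in(.2215,.2195,.2185):
    c=robot.move_straight([.6800,.0424,z],vel=.02,contact_N=15);robot.sleep(.2);S=robot.sense()
    print(z,c,S["t"],S["tcp_pos"].round(4),S["wrist_force"].round(1),S["gripper_force"],S["opening"])
im=[robot.grab_frame(n)["image"] for n in("scene","top")]
cv2.imwrite("pics/p5.png",np.hstack([cv2.resize(im[0][80:280,110:377,::-1],(400,300)),cv2.resize(im[1][60:260,130:397,::-1],(400,300))]))
E
```

```text
0.2215 False 19.6917 [0.68   0.0427 0.2217] [-2.9  0.8  4.3] 71.4738504608249 0.4666049456372949
0.2195 False 20.1417 [0.68   0.0427 0.2199] [-3.7  0.9  5.8] 71.53501174689154 0.46779033724202956
0.2185 False 20.5917 [0.68   0.0427 0.2191] [-3.3 -0.1  7.9] 71.69492181761598 0.4656496608014815
```

View pics/p5.png

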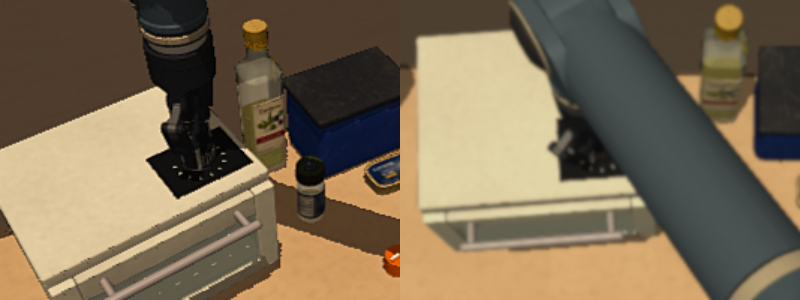

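The knob is on, the door is shut, and Fz is 7.9 N, near the end stop. I'll push gently until the end stop is clear, then hand in.

```bash
python3 - <<'E'
from plant import robot
for z in(.2175,.2165,.2155):
    robot.move_straight([.6800,.0424,z],vel=.02,contact_N=20);robot.sleep(.4);S=robot.sense();F=S["wrist_force"]
    print(z,S["t"],S["tcp_pos"].round(4),F.round(1),S["gripper_force"])
    if F[2]>12:break
E
```

```text
0.2175 21.3417 [0.6801 0.0427 0.2189] [-4.3 -0.6 10.4] 72.33332545307348
0.2165 21.9917 [0.6801 0.0427 0.2188] [-5.3 -0.1 13.1] 72.63125122372003
```

```bash
python3 -c "
from plant import robot
print(robot.close_job())"
```

```text
the job is handed in; nothing more can be done
None
```

I pushed the oven door shut and put the black knob fully on the D-shaft, then handed the job in at about 22 s with the gripper still pressing it against the shaft's end stop (13 N down, 70 N grip); no verdict came back.

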